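# Drive the seized hinge pin out of the sample box

## Robot

A 7-joint arm with a two-finger parallel gripper is mounted at the origin on the work surface. World frame = base frame: x ahead of the robot, y to its left, z up, the work surface at z = 0. Lengths are in m, angles in rad, forces in N, time in s.
With the tool pointing down it reaches from about 0.4 to 0.875 m from the base axis. Payload 19.3 kg.
Tool frame: the origin (TCP) lies on the centre line of the jaws, within the pads' length; the fingertips stand 8 mm ahead of it and the grasp point (between the pads) lies 11 mm behind it; z points along the fingers, y is the line along which they close (so a half turn about z gives the same grasp; the last joint's range is limited). The gripper opens to 85 mm and grips with 20 to 120 N. Pads are 22 mm wide; open, the fingers measure 114 mm over their backs; the gripper's body (76 mm by 85 mm) begins 54 mm behind the grasp point. The pads swing forward as they close: fully open they stand 13 mm farther back than shut.
Start: joints at [1.239, 0.521, -0.036, 1.599, 0.021, 1.021, -0.113], TCP at [0.162, -0.604, 0.239] pointing down, gripper open.
Joint ranges: [-2.91, 2.91], [-0.3, 2.13], [-1.5, 1.42], [0.17, 2.43], [-1.26, 4.41], [0.16, 1.93], [-2.52, 2.52]. Speed limits (rad/s): [1.89, 1.89, 2.39, 2.39, 3.01, 3.01, 3.01].

## Interface

Orientations are given as [roll, pitch, yaw] about the fixed x, y, z axes, in that order (R = Rz(yaw) Ry(pitch) Rx(roll)).
In Python, from workcell import status, grab_frame, camera_params, bot, search_frame, silhouettes gives the robot as it stands.
- The arm moves only by the shell command python3 -m creep 'ROWS' [FORCE]. ROWS is JSON, a list of rows, each a list of 5 numbers: the shift along the tool's x, y, z in units of 60 mm (1.0 is 60 mm), then the turn about the tool's z in units of 8 degrees (1.0 is 8 degrees), then the opening, from 0 (shut) to 1 (fully open). In form: [[x, y, z, twist, hand], ...]. A call has 1 to 5 rows; each row is the pose to reach, as a shift and turn from the pose commanded when the call began, along the tool's axes at that moment; what a row does not reach only later rows make up. A row lasts 1/8 s, in which the tool goes at most 62.5 mm and 10.7 degrees, less where a joint would pass 70% of its speed; a pose out of reach is approached as far as the arm can. A call with a gripper value outside its range is refused whole. The fingers move at their own pace and stop on an object; FORCE is the grip in N (left out, the last holds). Time passes only in rows, so rows that repeat a pose let the fingers close. It gives the time, the measured TCP pose, the force, the opening and the grip force at its end, in the units of the state.
- status.observe(): the state, without advancing time (a new reading comes with each control period).
- grab_frame(name): name is "scene" or "top" or "wrist"; returns the picture (384x512x3 uint8, blue, green, red); there is no depth.
- camera_params(name): a dict with "K" (3x3 intrinsics, pixels), "rvec" (rotation vector, rad) and "tvec" (3), from world to camera coordinates, as OpenCV has them; the wrist camera has in their place "tool_from_camera" (4x4, takes a point from camera to tool coordinates, whose origin is the TCP and whose axes are the flange's). Camera axes: x right, y down, z forward; pixel columns grow to the right and rows downward; lengths in m; the calibration is good to about 2 mm. A picture is of the moment at which its call begins: read the wrist's pose just before it. camera_params takes no time and is no camera call.
- bot.job_done(): hands the job in; it is judged then, once.
Trained networks look in the newest picture that a camera, given by its name, has taken for a name from the list of things; names that differ only in an ending like _2 or _b are one class to them, and where a whole thing is asked for, a point or a joint stands for the part that bears it (a point fixed in the world has none). Each returns a list of dicts, best first, with "p" (0 to 1); they miss things now and then, are a little off and sometimes report something else, mostly with a low value. They report only what shows in the picture. A call takes as long as a camera call. They do not tell look-alikes from the thing itself.
- search_frame(camera, name): "extent" ([left, top, right, bottom] as shares, 0 to 1, of the picture: columns of its width, rows of its height, round what is visible of it).
- silhouettes(camera, name): "mask" (384x512 bool, what is visible of it) and "extent" ([left, top, right, bottom] as shares, 0 to 1, of the picture: columns of its width, rows of its height, round what is visible of it).
The state is a dict: "clock": time; "qpos": joint angles; "qd": joint speeds; "joint_efforts": joint torques, N m; "position": TCP position; "tool_rot": TCP orientation; "force": force on the tool from outside, world axes, zero at the start; "moment": the same for the moment, N m; "grip_width": finger opening in m; "finger_force": force on a finger pad.
Only numpy, scipy, OpenCV 4.12 (cv2) and the standard library are available. Lean on these libraries where they do the work, as an engineer would, in place of code of your own. Each camera call takes 0.05 s, during which the arm holds its last target. There are 200 camera calls.

## Task

The lid's hinge pin on the steel sample box is seized. Pick up the drift punch, put its thin nose through the small knock-out hole at the end of the hinge barrel and drive the pin right out so that it drops into the grey catch tray at the other end. Then press the punch down into the two spring clips on the wooden rack until it snaps fully home, and let go, leaving the sample bottles and the tumbler as they stand.

Things in the scene. Friction and masses are not known exactly. Their poses are not given: they have to be found in the camera images.
- punch_mid (a point): Drift punch, 186 mm long, 0.22 kg, lying along its x axis. This point: middle of its black round rubber grip (22 mm diameter, 50 mm long), on the axis, 17 mm above the table as it lies. A dark hexagonal collar (34 mm across flats, 25 to 33 mm from this point) at either end of the grip carries it. Beyond them a 12 mm round steel rod: nose 90 mm to +x, butt stub 30 mm to -x. Balances within 20 mm
- punch_tip (a point): The flat end of the punch's thin nose, on its axis, 123 mm from punch_mid along the punch's +x
- punch_hole (a point): Centre of the knock-out hole in the near end face of the hinge barrel, 62 mm above the table. The bore is level; +x points along it into the barrel, the way to drive. Barrel 72 mm long, 36 mm across. Hole 18 mm wide for 12 mm, then 24 mm to the far end; the pin's near end is 13 mm in. It takes a push of 6 to 13 N, eases after 35 mm, and drops out when the punch tip is 56 to 72 mm past this point
- hinge_box: Base plate with hinge barrel, sample box and tray, fixed to the table. Origin on the table under the bore axis, 50 mm before punch_hole; x along the bore. Plate 6 mm thick, x 35 to 275, y -52 to 108 mm. Grey sample box with aluminium lid beside the barrel: x 48 to 228, y 34 to 106 mm, 62 mm high, lid handle to 82 mm. Before x = 35 mm nothing stands
- pin_mid (a point): Centre of the plain round steel hinge pin, 22 mm diameter, 60 mm long, about 0.17 kg, axis along its x; at first inside the hinge barrel, only its ends to be seen
- tray_mid (a point): Centre of the floor of the grey open catch tray, 10 mm above the table, axes as hinge_box. Tray 136 mm along x, 80 mm along y outside, walls 4 mm thick, rim 36 mm above the table. It begins 80 mm beyond punch_hole, just past the barrel's far end and below it
- clip_seat (a point): Where punch_mid is when the punch is home in the clips: 48 mm above the table. Two spring clips stand at x = +48 and -48 mm of this frame, each 16 mm wide, to 19 mm above this point. Nose goes in one, butt stub in the other, either way round, punch axis along x. Push straight down, 7 to 15 N in all, past lips 6.5 mm above the seat; saddles stop it at the seat
- clip_rack: The clips' wooden base, 170 (x) x 64 x 8 mm, fixed to the table; origin at its underside's centre, under clip_seat, x along the row of clips. Between the clips nothing stands above the base
- bottle_a_mid (a point): Square white-and-amber sample bottle, 40 x 40 mm, 96 mm high; this point is half-way up. Leave it alone
- bottle_b_mid (a point): Another such bottle; half-way up. Leave it alone
- bottle_c_mid (a point): Another such bottle; half-way up. Leave it alone
- tumbler_mid (a point): Glass tumbler, 68 mm diameter, 90 mm high; half-way up. Leave it alone
Things that resemble listed ones, but are neither listed nor needed, are in the scene too. Of the things like the part that bears punch_mid, leave any that is orange, pink or red; of the rest the larger one is meant.

How it is judged:
On the way, in this order (a step that is already met when the one before it is completed fails the run):
1. the punch nose is through the knock-out hole and has moved the pin by 8 mm or more (x of punch_tip in the frame of punch_hole between 0.015 and 0.09 m and y of punch_tip in the frame of punch_hole between -0.012 and 0.012 m and z of punch_tip in the frame of punch_hole between -0.012 and 0.012 m and distance of pin_mid from where it was at the start of the episode above 0.008 m), for 0.05 s.
2. the pin is out and is in the catch tray (x of pin_mid in the frame of tray_mid between -0.066 and 0.066 m and y of pin_mid in the frame of tray_mid between -0.038 and 0.038 m and z of pin_mid in the frame of tray_mid below 0.034 m), for 0.2 s.
At the end, for the whole second after the job is handed in: The pin lies in the catch tray (centre within its walls, lying or standing, at most 34 mm above its floor); the punch is home in both clips (middle within 3 mm above, 4 mm below or beside, 20 mm along the seat; axis within 0.06 rad), let go; bottles and tumbler not moved over 20 mm (all of step 2 and z of punch_mid in the frame of clip_seat between -0.004 and 0.003 m and y of punch_mid in the frame of clip_seat between -0.004 and 0.004 m and x of punch_mid in the frame of clip_seat between -0.02 and 0.02 m and angle between the x axis of punch_mid and the x axis of clip_seat, either way round below 0.06 rad); the robot touches nothing.
It fails at once if a bottle or the tumbler is moved by more than 20 mm or tipped over (distance of any of bottle_a_mid, bottle_b_mid, bottle_c_mid, tumbler_mid from where it was at the start of the episode above 0.02 m).
It also fails if it takes over 58 s, if anything falls off the work surface, if the arm or the gripper's body presses on something with over 40 N, if the wrist force passes 120 N, or if a joint passes its speed limit or range.

## Working session

There is one attempt and no reset: what is moved stays moved. The work goes in short steps, Python scripts to look and compute and a shell command to move; the robot and the scene stay as the last step left them, time stands still between calls to the robot, and variables do not carry over. Pictures are saved under pics/ and viewed, at most 12 in all, crops included, and the job is handed in when it is done.

```bash
mkdir -p pics; cat > h.py <<'E'
import numpy as np, cv2
from workcell import status, grab_frame, camera_params, bot, search_frame, silhouettes
from scipy.spatial.transform import Rotation as Rn
def cam(name, st=None):
    p=camera_params(name); K=np.array(p["K"],float)
    if "rvec" in p:
        R=cv2.Rodrigues(np.array(p["rvec"],float))[0]; t=np.array(p["tvec"],float).ravel()
    else:
        T=np.array(p["tool_from_camera"]); Rt=Rn.from_euler('xyz',st["tool_rot"]).as_matrix()
        Rw=Rt@T[:3,:3]; tw=Rt@T[:3,3]+np.array(st["position"]); R=Rw.T; t=-R@tw
    return K,R,t
def ray(c,u,v,z):
    K,R,t=c; d=R.T@np.linalg.inv(K)@np.array([u,v,1.]); o=-R.T@t
    return o+d*(z-o[2])/d[2]
def proj(c,P):
    K,R,t=c; q=K@(R@np.array(P,float)+t); return q[:2]/q[2]
def up(im,n,x0=0,y0=0,x1=512,y1=384,s=1.5):
    cv2.imwrite(n,cv2.resize(im[y0:y1,x0:x1],None,fx=s,fy=s,interpolation=cv2.INTER_CUBIC))
E
python3 - <<'E'
from h import *
s=status.observe(); print(s)
for n in("top","scene"):
    up(grab_frame(n),f"pics/{n}1.png"); c=cam(n); print(n,-c[1].T@c[2])
    for k in ["punch_mid","hinge_box","tray_mid","clip_rack","bottle_a_mid","tumbler_mid","pin_mid","punch_hole"]:
        try:
            for d in search_frame(n,k): print(k,round(d["p"],2),(np.array(d["extent"])*[512,384,512,384]).round())
        except Exception as e: print(k,e)
E
```

```text
{'clock': 0.0, 'qpos': array([ 1.23882352,  0.52205349, -0.03631545,  1.6000108 ,  0.02124896,
        1.02111701, -0.11279684]), 'qd': array([-0.00017077,  0.00061141, -0.00118631,  0.00111961,  0.00084533,
       -0.00061634,  0.00046096]), 'joint_efforts': array([ 8.47029460e-04, -9.27115774e+01,  1.98079124e+00, -3.69941247e+01,
        1.79088529e-02,  8.04350653e-03, -3.21892639e-05]), 'position': array([ 0.16160194, -0.6033945 ,  0.23870028]), 'tool_rot': array([-3.14039729e+00,  1.34368448e-04,  2.61781353e-01]), 'force': array([-0.42538458,  0.69108476, -0.05735541]), 'moment': array([-0.01960476,  0.01699956,  0.03576909]), 'finger_force': 0.0, 'grip_width': 0.08535450380367757}
top [ 0.37447505 -0.01137867  1.32394233]
punch_mid 0.82 [166. 239. 225. 268.]
punch_mid 0.77 [272. 230. 310. 258.]
punch_mid 0.75 [238. 158. 262. 218.]
punch_mid 0.71 [100. 266. 152. 308.]
punch_mid 0.56 [187. 137. 229. 157.]
hinge_box 0.7 [298.  85. 364. 172.]
tray_mid 0.61 [299.  83. 365. 169.]
clip_rack 0.85 [141. 155. 170. 213.]
bottle_a_mid 0.78 [265.  89. 280. 108.]
tumbler_mid 0.98 [ 60. 150.  96. 177.]
tumbler_mid 0.62 [298.  81. 365. 170.]
tumbler_mid 0.4 [239. 158. 264. 218.]
punch_hole 0.73 [300.  82. 363. 169.]
scene [ 0.92386367 -0.50556073  1.1496333 ]
punch_mid 0.76 [242. 187. 272. 226.]
punch_mid 0.73 [232. 131. 250. 164.]
punch_mid 0.68 [191. 185. 202. 218.]
punch_mid 0.56 [303. 189. 309. 216.]
punch_mid 0.47 [236. 105. 277. 111.]
punch_mid 0.39 [204. 246. 296. 341.]
hinge_box 0.68 [203. 250. 298. 339.]
tray_mid 0.81 [203. 247. 299. 340.]
clip_rack 0.88 [287. 140. 331. 176.]
bottle_a_mid 0.58 [297. 250. 317. 277.]
tumbler_mid 0.82 [342. 113. 365. 141.]
punch_hole 0.88 [204. 255. 296. 338.]
```

View pics/top1.png

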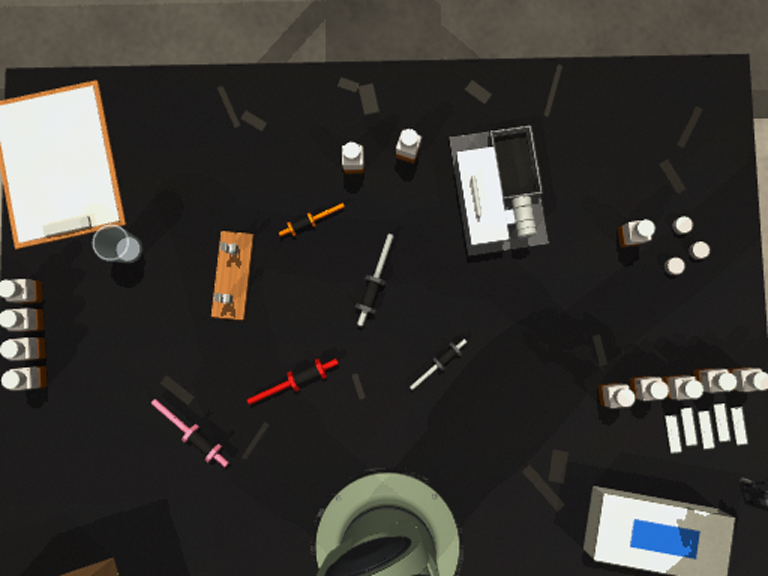

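View pics/scene1.png

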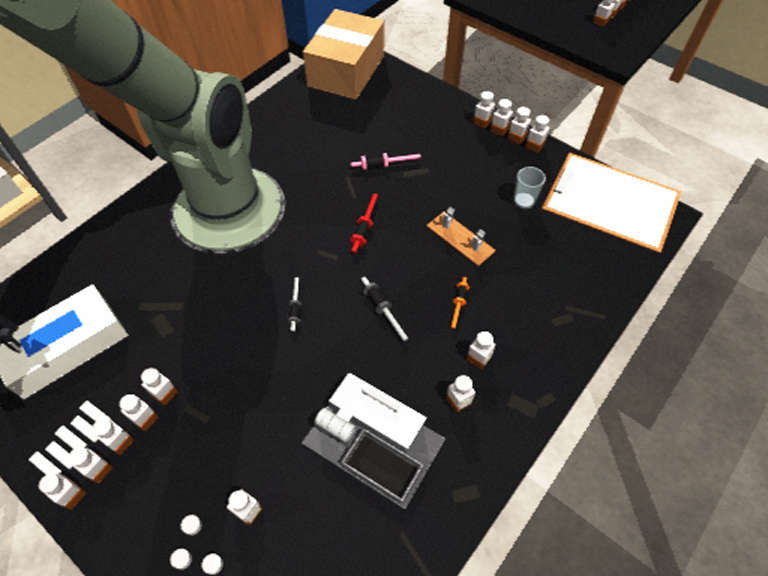

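The top view shows five punch-like things (top-camera px):
- orange (208,147), pink (127,288) and red (195,254), which are excluded
- a black-grip small one (292,244)
- a black-grip large one (250,187), which I choose: nose up at (260,158), butt down at (240,216)

The rack is at (155,184), the barrel at (350,144) and the tray at (344,107).

```bash
python3 - <<'E'
from h import *
im=grab_frame("top"); c=cam("top")
a=im[75:225,135:275]; b=im[75:180,285:375]
up(a,"pics/cropA.png",s=3.5); 
up(im,"pics/cropB.png",285,75,375,180,5.5)
for n,k in (("top","punch_mid"),("top","clip_rack")):
    for d in silhouettes(n,k):
        v,u=np.nonzero(d["mask"]); z=.017 if k=="punch_mid" else .008
        P=np.array([ray(c,x,y,z)[:2] for x,y in zip(u,v)]); (ctr,sz,ang)=cv2.minAreaRect(P.astype(np.float32)*1000)
        w,V=np.linalg.eigh(np.cov(P.T)); print(k,round(d["p"],2),u.mean().round(),v.mean().round(),np.round(ctr,0),np.round(sz),ang, "axis yaw",np.arctan2(*V[::-1,1]))
for nm,(u,v,z) in dict(barrel_near=(350,157,.062),tip=(260,157,.017),butt=(240,217,.017),base=(260,355,0)).items(): print(nm,ray(c,u,v,z))
E
```

```text
punch_mid 0.8 297.0 238.0 [ 338. -103.] [ 14. 120.] 40.16294860839844 axis yaw 2.268356431574827
punch_mid 0.76 207.0 146.0 [625. 131.] [ 24. 124.] 20.304576873779297 axis yaw 1.9845419233516302
punch_mid 0.62 249.0 190.0 [505.  13.] [ 34. 179.] 70.49604034423828 axis yaw 2.7947403789101553
punch_mid 0.57 199.0 252.0 [314. 175.] [ 35. 182.] 21.573633193969727 axis yaw 1.9788714694333054
clip_rack 0.93 154.0 183.0 [520. 290.] [ 65. 169.] 82.91350555419922 axis yaw 3.0177040771064125
barrel_near [ 0.57615445 -0.27092369  0.062     ]
tip [ 0.58873899 -0.01791007  0.017     ]
butt [0.4152603  0.04335469 0.017     ]
base [ 0.02182283 -0.00617526  0.        ]
```

View pics/cropB.png

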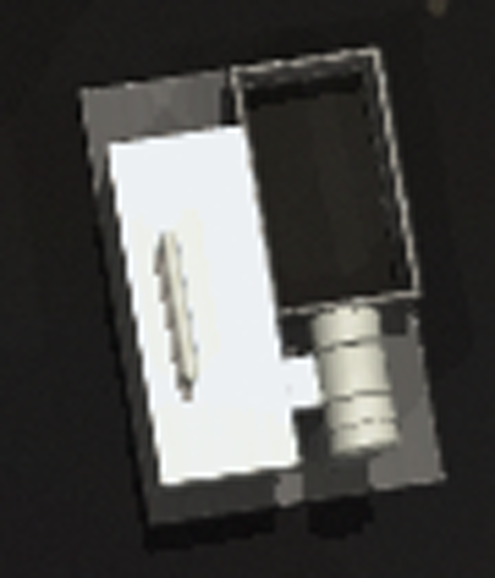

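View pics/cropA.png

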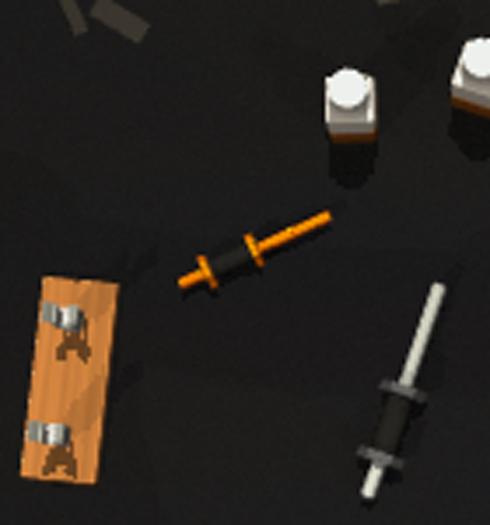

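The crop confirms my choice: a black grip, grey collars and a long steel nose. I'll fit the hinge pose to corners picked in cropB.

```bash
cat > fit.py <<'E'
from h import *
from scipy.optimize import least_squares
def fit(c,L,p0,loss="soft_l1"):
    def tr(p,l): 
        cs,sn=np.cos(p[2]),np.sin(p[2]); return [p[0]+cs*l[0]-sn*l[1],p[1]+sn*l[0]+cs*l[1],l[2]]
    f=lambda p:np.concatenate([proj(c,tr(p,np.array(l)/1000))-uv for l,uv in L])
    r=least_squares(f,p0,loss=loss,x_scale=[.01,.01,.05]); return r.x,f(r.x).reshape(-1,2).round(1)
E
python3 - <<'E'
from fit import *
c=cam("top")
L=[((35,-52,6),(443,478)),((275,108,6),(82,90)),((266,40,36),(232,70)),((266,-40,36),(378,50)),((130,-40,36),(418,297)),((130,40,36),(282,312)),
((228,106,62),(108,143)),((48,106,62),(160,485)),((48,34,62),(299,465)),((228,34,62),(245,127)),((50,0,80),(366,448)),((122,0,80),(346,306))]
L=[(l,np.array([(x+.5)/5.5-.5+285,(y+.5)/5.5-.5+75])) for l,(x,y) in L]
p,r=fit(c,L,[.53,-.28,.15]); print(p,r.tolist())
a=p[2];print("hole",p[:2]+.05*np.array([np.cos(a),np.sin(a)]))
L=[((85,32,8),(43,277)),((85,-32,8),(119,284)),((-85,-32,8),(97,484)),((-85,32,8),(21,476))]
L=[(l,np.array([(x+.5)/3.5-.5+135,(y+.5)/3.5-.5+75])) for l,(x,y) in L]
p,r=fit(c,L,[.52,.29,-.1]); print(p,r.tolist())
E
```

```text
[ 0.5270139  -0.27928701  0.11207866] [[0.3, 1.1], [0.5, -0.6], [-2.2, -0.1], [-1.6, -0.0], [-1.9, 0.7], [-4.5, 1.5], [0.6, -0.3], [0.1, -0.4], [0.2, -0.1], [0.7, -0.7], [1.1, -0.3], [0.9, 0.2]]
hole [ 0.57670018 -0.2736948 ]
[ 0.51947266  0.29117907 -0.11178148] [[0.1, -0.3], [0.0, -0.4], [0.0, 0.2], [-0.2, 0.5]]
```

```bash
python3 -m creep '[[0.62,-0.7,0,0,1],[1.24,-1.4,0,0,1],[1.86,-2.1,0,0,1],[2.48,-2.8,0,0,1],[3.1,-3.5,0,0,1]]' 60
python3 -m creep '[[0.62,-0.7,0,0,1],[1.24,-1.4,0,0,1],[1.86,-2.1,0,0,1],[2.48,-2.8,0,0,1],[3.1,-3.5,0,0,1]]'
python3 -m creep '[[0.62,-0.7,0,1,1],[1.24,-1.4,0,2,1],[1.54,-1.73,0,3,1],[1.54,-1.73,0,4.33,1],[1.54,-1.73,0,4.33,1]]'
```

```text
clock: 1.68
position: [0.2877, -0.3511, 0.2395]
tool_rot: [3.141, -0.0, 0.262]
force: [1.8, -1.3, 0.2]
grip_width: 0.0855
finger_force: 0.0
clock: 2.3
position: [0.4131, -0.1001, 0.2396]
tool_rot: [3.141, -0.001, 0.261]
force: [1.2, -1.2, 0.1]
grip_width: 0.0854
finger_force: 0.0
clock: 2.92
position: [0.4747, 0.0227, 0.2393]
tool_rot: [3.141, -0.0, -0.341]
force: [0.6, 0.5, 0.1]
grip_width: 0.0853
finger_force: 0.0
```

```bash
python3 - <<'E'
from h import *
st=status.observe(); im=grab_frame("wrist"); c=cam("wrist",st); up(im,"pics/w1.png")
print(-c[1].T@c[2], st["position"])
for P in ([.4747,.0224,.017],[.5888,-.0179,.017],[.4153,.0434,.017]): print(proj(c,P))
for d in silhouettes("wrist","punch_mid"):
    v,u=np.nonzero(d["mask"]); P=np.array([ray(c,x,y,.017)[:2] for x,y in zip(u,v)])
    (ctr,sz,ang)=cv2.minAreaRect(P.astype(np.float32)*1000); print(d["p"],u.min(),u.max(),v.min(),v.max(),ctr,sz,ang)
E
```

```text
[5.38983064e-01 1.44034467e-04 3.73088973e-01] [0.47474793 0.02267772 0.23929177]
[252.96875342 159.09028245]
[252.71813706  38.0401346 ]
[253.06549906 213.84272829]
0.84 233 270 34 214 (504.0357360839844, 13.32766342163086) (38.798118591308594, 187.8951416015625) 69.04275512695312
0.79 152 237 272 346 (321.1124267578125, 155.31532287597656) (37.53956985473633, 146.29351806640625) 23.374757766723633
0.66 54 145 3 107 (623.6948852539062, 133.86959838867188) (26.596099853515625, 136.71160888671875) 23.449243545532227
0.6 379 433 180 249 (354.5860290527344, -119.48379516601562) (28.849849700927734, 94.13011169433594) 39.095035552978516
```

View pics/w1.png

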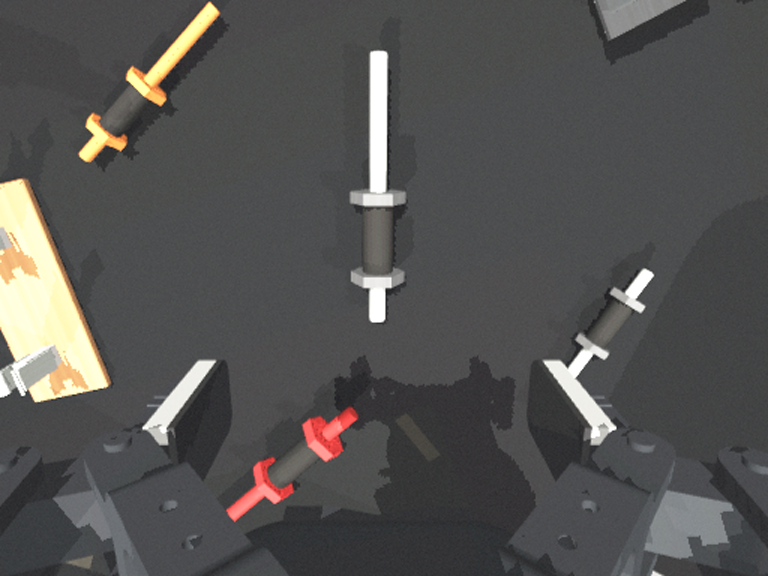

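The wrist picture shows the punch centred at (252,159), with the tip at (252,34), within 1 px of the prediction. Descending to grip it.

```bash
python3 -m creep '[[0,0,1,0,1],[0,0,2,0,1],[0,0,3,0,1],[0,0,3.5,0,1],[0,0,3.78,0,1]]' 80
python3 -m creep '[[0,0,0,0,1],[0,0,0,0,0.5],[0,0,0,0,0.1],[0,0,0,0,0],[0,0,0,0,0]]' 80
python3 -m creep '[[0,0,0,0,0],[0,0,0,0,0],[0,0,0,0,0],[0,0,0,0,0],[0,0,0,0,0]]' 80
```

```text
clock: 3.65
position: [0.474, 0.022, 0.0109]
tool_rot: [3.141, 0.002, -0.339]
force: [0.8, 0.4, 0.4]
grip_width: 0.0857
finger_force: 0.0
clock: 4.28
position: [0.4751, 0.0224, 0.0132]
tool_rot: [-3.141, -0.001, -0.343]
force: [-2.4, -0.1, 15.3]
grip_width: 0.0195
finger_force: 77.7
clock: 4.9
position: [0.4751, 0.0224, 0.0132]
tool_rot: [-3.141, -0.001, -0.343]
force: [-2.1, -0.3, 14.2]
grip_width: 0.0193
finger_force: 77.7
```

```bash
python3 -m creep '[[0,0,-0.5,0,0],[0,0,-1.3,0,0],[0,0,-2.2,0,0],[0,0,-2.5,0,0],[0,0,-2.5,0,0]]' 80
python3 - <<'E'
from fit import *
st=status.observe(); im=grab_frame("wrist"); up(im,"pics/w2.png"); print(st["position"],st["tool_rot"],st["force"],st["moment"])
c=cam("wrist",st); Rt=Rn.from_euler('xyz',st["tool_rot"]).as_matrix()
for d in (0,.123,-.063): print(proj(c,st["position"]+Rt@[d,0,-.004]))
for d in silhouettes("wrist","punch_mid")[:2]:
    print(d["p"],np.array(d["extent"])*[512,384,512,384])
c=cam("top")
L=[((35,-52,6),(443,478)),((275,108,6),(82,90)),
((228,106,62),(108,143)),((48,106,62),(160,485)),((48,34,62),(299,465)),((228,34,62),(245,127)),((50,0,80),(366,448)),((122,0,80),(346,306))]
L=[(l,np.array([(x+.5)/5.5-.5+285,(y+.5)/5.5-.5+75])) for l,(x,y) in L]
p,r=fit(c,L,[.53,-.28,.15]); print(p,r.tolist())
a=p[2];u=np.array([np.cos(a),np.sin(a)]);print("hole",p[:2]+.05*u, "pre mid",p[:2]-.12*u)
E
```

```text
clock: 5.52
position: [0.4753, 0.0223, 0.1635]
tool_rot: [-3.141, -0.002, -0.343]
force: [0.2, 0.5, -2.7]
grip_width: 0.0191
finger_force: 79.7
[0.4752816  0.02229853 0.16354593] [-3.14074123e+00 -2.32707774e-03 -3.43045959e-01] [ 0.20380374  0.54210867 -2.65044233] [0.0062361  0.06456289 0.01537881]
[253.14837923 258.32297583]
[253.11749545 -78.79882461]
[253.15924624 376.9453364 ]
0.98 [2.048000e+02 1.152000e-01 3.033088e+02 3.429120e+02]
0.94 [  2.0992   0.     103.68   111.2832]
[ 0.52701852 -0.27869185  0.11995148] [[-0.1, 1.0], [-0.3, -0.2], [-0.2, 0.0], [-0.2, -0.0], [-0.2, 0.0], [-0.1, -0.5], [0.8, -0.3], [0.4, 0.2]]
hole [ 0.57665924 -0.27270865] pre mid [ 0.40788079 -0.29305154]
```

View pics/w2.png

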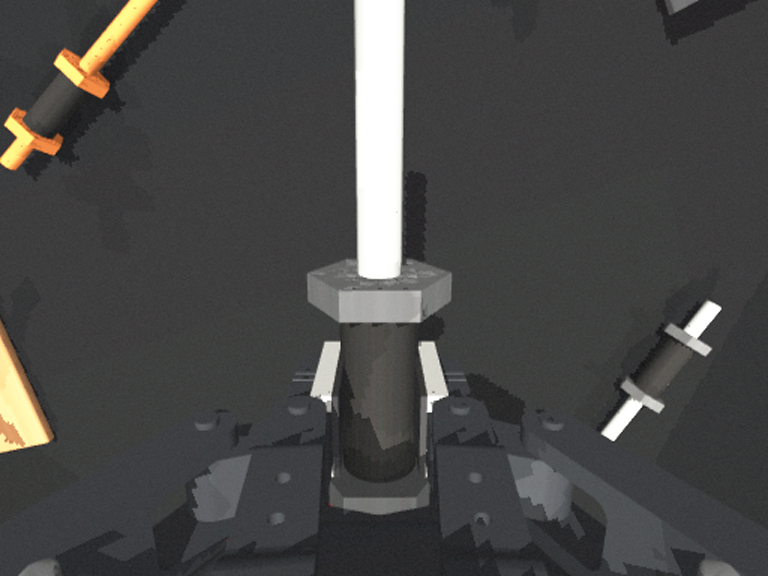

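```bash
python3 -m creep '[[0.12,0.9,0,-0.8,0],[0.24,1.8,0,-1.6,0],[0.36,2.7,0,-2.4,0],[0.48,3.6,0,-3.2,0],[0.6,4.5,0,-3.32,0]]' 80
python3 - <<'E'
from h import *
st=status.observe();p,a=st["position"],st["tool_rot"][2]
d=np.array([.4079,-.2931])-p[:2]; print(p,a,d@[np.cos(a),np.sin(a)]/.06,d@[np.sin(a),-np.cos(a)]/.06,(p[2]-.0582)/.06,(a-.12)/np.radians(8))
E
```

```text
clock: 6.25
position: [0.4168, -0.2453, 0.1611]
tool_rot: [-3.14, 0.002, 0.123]
force: [1.0, 0.4, -3.2]
grip_width: 0.0194
finger_force: 79.7
[ 0.41677678 -0.24531431  0.16105587] 0.12313008248763646 -0.2446429403951684 0.7722278894844932 1.7142645317334435 0.022417564508672393
```

```bash
python3 -m creep '[[-0.24,0.77,0.3,0,0],[-0.24,0.77,1,0,0],[-0.24,0.77,1.71,0,0],[-0.24,0.77,1.71,0,0]]' 80
python3 - <<'E'
from h import *
st=status.observe(); print(st["position"],st["tool_rot"],st["force"])
Rt=Rn.from_euler('xyz',st["tool_rot"]).as_matrix(); tip=st["position"]+Rt@[.123,0,-.0038]; print(tip)
a=.12; h=np.array([.5767,-.2727,.062])
out=[]
for n in("top","scene"):
    im=grab_frame(n); c=cam(n); q=proj(c,tip); print(n,"tip",q,"hole",proj(c,h),"barreltop",proj(c,h+[0,0,.018]))
    u,v=q.round().astype(int); k=im[v-40:v+40,u-40:u+40]; out.append(cv2.resize(k,None,fx=5,fy=5,interpolation=cv2.INTER_CUBIC)); print("off",u-40,v-40)
cv2.imwrite("pics/pre.png",np.hstack(out))
E
```

```text
clock: 6.75
position: [0.4072, -0.29, 0.0567]
tool_rot: [-3.137, 0.005, 0.121]
force: [1.2, 0.4, -1.3]
grip_width: 0.0194
finger_force: 79.6
[ 0.40717696 -0.28998205  0.05672456] [-3.13698025  0.00529801  0.121499  ] [ 1.20259214  0.35229743 -1.29907184]
[ 0.52929061 -0.27508958  0.05987281]
top tip [351.94721112 173.59700523] hole [350.6235338  156.79528945] barreltop [351.92730639 155.73906764]
off 312 134
scene tip [200.48525694 267.64579215] hole [212.77832264 276.50614459] barreltop [212.20866865 274.30179595]
off 160 228
```

View pics/pre.png

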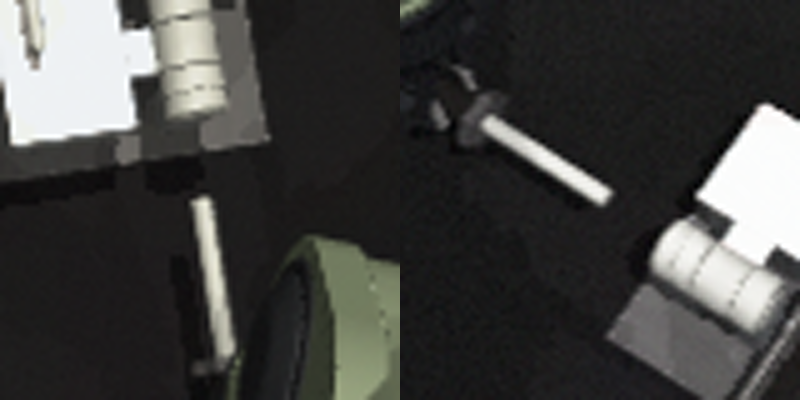

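Both views show the tip where the kinematics put it (top 352,174; scene 201,268). The barrel axis looks slightly to -y of the nose line, so I'll measure that with edge profiles.

```bash
cat > ax.py <<'E'
from h import *
from scipy.ndimage import map_coordinates, gaussian_filter1d
def mids(n,im,c,P0,a,r,xs,pitch=0):
    """lateral offset (mm, horizontal) of imaged cylinder from assumed axis P0+x*u"""
    g=im.max(2).astype(float); u=np.array([np.cos(a),np.sin(a),pitch]); w=np.array([-np.sin(a),np.cos(a),0]); C=-c[1].T@c[2]; res=[]
    for x in xs:
        P=P0+x*u; d=C-P; d-=u*(d@u)/(u@u); D=np.linalg.norm(d); d/=D; e=np.cross(u,d); e*=np.sign(e@w); 
        cen=P+d*r*r/D; h=r*np.sqrt(1-(r/D)**2)
        t=np.linspace(-h-.014,h+.014,200); q=np.array([proj(c,cen+e*k) for k in t])
        s=gaussian_filter1d(map_coordinates(g,[q[:,1],q[:,0]],order=1),3); ds=np.gradient(s)
        lo=np.abs(t+h)<.01; hi=np.abs(t-h)<.01
        A=t[lo][np.argmax(ds[lo])]; B=t[hi][np.argmin(ds[hi])]
        res.append((round(x*1e3),round((A+B)*500,1),round((B-A)*1e3,1)))
    return res
E
python3 - <<'E'
from ax import *
st=status.observe();Rt=Rn.from_euler('xyz',st["tool_rot"]).as_matrix(); m=st["position"]+Rt@[0,0,-.0038]; print(m)
for n in("top","scene"):
    im=grab_frame(n);c=cam(n)
    print(n,"barrel",mids(n,im,c,np.array([.5767,-.2727,.062]),.12,.018,np.arange(.006,.03,.006).tolist()+[.04,.046,.052,.06,.066]))
    print(n,"nose",mids(n,im,c,m,st["tool_rot"][2],.006,np.arange(.05,.12,.01)))
E
```

```text
[ 0.4091501  -0.29115892  0.06379527]
top barrel [(6, np.float64(-0.8), np.float64(32.8)), (12, np.float64(-2.6), np.float64(29.9)), (18, np.float64(-1.9), np.float64(33.1)), (24, np.float64(-0.8), np.float64(32.8)), (40, np.float64(-3.1), np.float64(27.7)), (46, np.float64(-3.1), np.float64(29.6)), (52, np.float64(-3.2), np.float64(26.0)), (60, np.float64(-1.6), np.float64(31.8)), (66, np.float64(-1.4), np.float64(33.4))]
top nose [(50, np.float64(0.7), np.float64(10.9)), (60, np.float64(0.6), np.float64(8.6)), (70, np.float64(0.3), np.float64(10.9)), (80, np.float64(1.1), np.float64(10.5)), (90, np.float64(0.2), np.float64(10.7)), (100, np.float64(1.0), np.float64(10.7)), (110, np.float64(0.8), np.float64(8.6))]
scene barrel [(6, np.float64(3.2), np.float64(39.6)), (12, np.float64(0.3), np.float64(33.1)), (18, np.float64(0.5), np.float64(33.4)), (24, np.float64(0.5), np.float64(34.1)), (40, np.float64(-1.8), np.float64(29.6)), (46, np.float64(-1.6), np.float64(29.9)), (52, np.float64(-1.1), np.float64(29.6)), (60, np.float64(1.0), np.float64(34.4)), (66, np.float64(1.3), np.float64(35.1))]
scene nose [(50, np.float64(1.8), np.float64(11.1)), (60, np.float64(1.9), np.float64(10.9)), (70, np.float64(2.1), np.float64(10.5)), (80, np.float64(1.9), np.float64(10.9)), (90, np.float64(1.7), np.float64(10.5)), (100, np.float64(2.0), np.float64(10.7)), (110, np.float64(1.6), np.float64(10.3))]
```

```bash
cat > rel.py <<'E'
from h import *
st=status.observe();Rt=Rn.from_euler('xyz',st["tool_rot"]).as_matrix(); a=.12
h=np.array([.5769,-.2744,.062]); R=Rn.from_euler('z',a).as_matrix()
print("t",st["clock"],"tip in hole (mm)",(R.T@(st["position"]+Rt@[.123,0,-.0038]-h)*1e3).round(1),"yaw err",st["tool_rot"][2]-a,"pitch",st["tool_rot"][1],"F",st["force"].round(1))
E
python3 -m creep '[[0.3,0.057,0.03,0,0],[0.5,0.057,0.03,0,0],[0.5,0.057,0.03,0,0],[0.5,0.057,0.03,0,0]]' 80; python3 rel.py
```

```text
clock: 7.45
position: [0.4389, -0.2914, 0.0583]
tool_rot: [3.141, 0.0, 0.121]
force: [-1.2, 0.4, -2.0]
grip_width: 0.0196
finger_force: 79.6
t 7.45 tip in hole (mm) [-16.1  -0.2   0.1] yaw err 0.0007295786456612552 pitch 0.0003131898654298304 F [-1.2  0.4 -2. ]
```

```bash
python3 -m creep '[[0.12,0,0,0,0],[0.25,0,0,0,0],[0.35,0,0,0,0],[0.43,0,0,0,0]]' 90; python3 rel.py
python3 - <<'E'
from ax import *
st=status.observe();Rt=Rn.from_euler('xyz',st["tool_rot"]).as_matrix(); m=st["position"]+Rt@[0,0,-.0038]
for n in("top","scene"):
    im=grab_frame(n);c=cam(n)
    print(n,"barrel",[float(x[1]) for x in mids(n,im,c,np.array([.5769,-.2744,.062]),.12,.018,[.006,.012,.018,.024,.06,.066])])
    print(n,"nose",[float(x[1]) for x in mids(n,im,c,m,st["tool_rot"][2],.006,np.arange(.05,.1,.01))])
E
```

```text
clock: 7.95
position: [0.4654, -0.2881, 0.058]
tool_rot: [-3.141, 0.0, 0.121]
force: [-0.3, 0.3, -2.6]
grip_width: 0.0193
finger_force: 89.3
t 7.95 tip in hole (mm) [10.7 -0.1 -0.2] yaw err 0.0009201434762750038 pitch 2.223341350648944e-05 F [-0.3  0.3 -2.6]
top barrel [0.8, -0.8, -0.3, 1.0, -0.2, 0.2]
top nose [0.6, 0.6, 0.4, 1.2, 0.2]
scene barrel [4.8, 1.9, 2.3, 2.3, 2.6, 3.1]
scene nose [2.6, 2.3, 2.0, 2.8, 2.3]
```

The nose is in with no contact force. Driving now.

```bash
python3 -m creep '[[0.08,0,0,0,0],[0.16,0,0,0,0],[0.24,0,0,0,0],[0.32,0,0,0,0],[0.4,0,0,0,0]]' 100; python3 rel.py
python3 -m creep '[[0.07,0,0,0,0],[0.14,0,0,0,0],[0.21,0,0,0,0],[0.28,0,0,0,0],[0.35,0,0,0,0]]'; python3 rel.py
```

```text
clock: 8.68
position: [0.4874, -0.2854, 0.0576]
tool_rot: [-3.141, 0.003, 0.12]
force: [-6.6, -0.5, -2.0]
grip_width: 0.0191
finger_force: 99.0
t 8.675 tip in hole (mm) [32.9 -0.2 -1. ] yaw err 0.00014199797445380025 pitch 0.0030540070738891423 F [-6.6 -0.5 -2. ]
clock: 9.3
position: [0.5092, -0.2829, 0.0578]
tool_rot: [-3.141, 0.001, 0.12]
force: [-1.3, 0.6, -2.1]
grip_width: 0.0189
finger_force: 99.0
t 9.3 tip in hole (mm) [54.8 -0.3 -0.5] yaw err 0.00039024763465056456 pitch 0.0012425907575139838 F [-1.3  0.6 -2.1]
```

```bash
python3 -m creep '[[0.08,0,0,0,0],[0.16,0,0,0,0],[0.24,0,0,0,0],[0.32,0,0,0,0],[0.37,0,0,0,0]]'; python3 rel.py
python3 - <<'E'
from h import *
for n in("top","scene"):
    im=grab_frame(n);
    for d in silhouettes(n,"pin_mid"):
        v,u=np.nonzero(d["mask"]); q=ray(cam(n),u.mean(),v.mean(),.021); R=Rn.from_euler('z',.12).as_matrix()
        print(n,round(d["p"],2),u.mean(),v.mean(),"in hole frame mm",(R.T@(q-[.5769,-.2744,.062])*1e3).round())
    if n=="top": a=cv2.resize(im[80:180,290:375],None,fx=4.5,fy=4.5)
    else: b=cv2.resize(im[245:345,200:300],None,fx=4.5,fy=4.5)
k=np.hstack([a,b[:a.shape[0]]]) if a.shape[0]==b.shape[0] else a; k=k[:,:800]; cv2.imwrite("pics/out.png",k)
E
```

```text
clock: 9.93
position: [0.5321, -0.28, 0.0581]
tool_rot: [-3.142, -0.0, 0.121]
force: [0.5, 0.4, -2.1]
grip_width: 0.0186
finger_force: 99.4
t 9.925 tip in hole (mm) [77.8 -0.1 -0.1] yaw err 0.000859264620071909 pitch -8.022000279028774e-05 F [ 0.5  0.4 -2.1]
top 0.48 336.85714285714283 109.05263157894737 in hole frame mm [151.  10. -41.]
scene 0.67 162.77363896848138 337.243553008596 in hole frame mm [ -27. -207.  -41.]
scene 0.49 258.56944444444446 305.1388888888889 in hole frame mm [151.  13. -41.]
```

View pics/out.png

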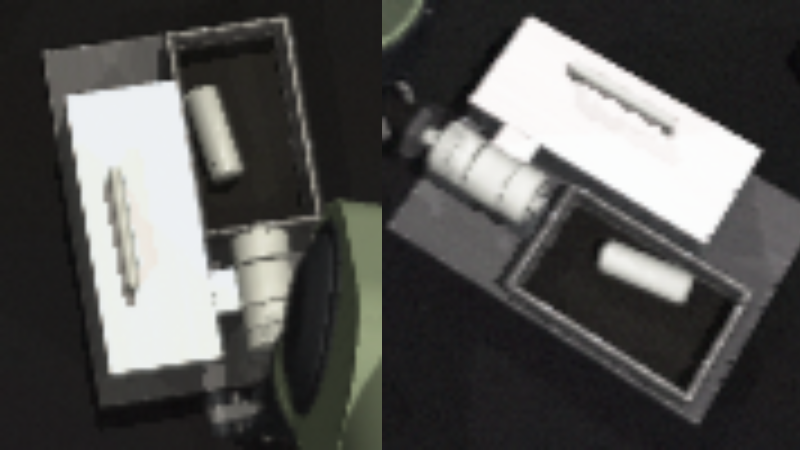

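The pin lies in the tray, at (337,109) in top and (259,305) in scene. Withdrawing and rising.

```bash
python3 -m creep '[[-0.4,0,0,0,0],[-0.9,0,0,0,0],[-1.4,0,0,0,0],[-1.85,0,0,0,0],[-1.85,0,0,0,0]]'; python3 rel.py
python3 -m creep '[[0,0,-0.7,0,0],[0,0,-1.5,0,0],[0,0,-2.3,0,0],[0,-0.5,-2.5,0.8,0],[0,-1.2,-2.5,1.7,0]]'
python3 - <<'E'
from h import *
st=status.observe();p,a=st["position"],st["tool_rot"][2]
d=np.array([.5195,.2912])-p[:2]; print(p,a,d@[np.cos(a),np.sin(a)]/.06,d@[np.sin(a),-np.cos(a)]/.06,(a+.115)/np.radians(8))
E
```

```text
clock: 10.75
position: [0.4195, -0.2942, 0.0582]
tool_rot: [3.142, 0.001, 0.119]
force: [0.9, 0.3, -2.5]
grip_width: 0.0188
finger_force: 99.4
t 10.75 tip in hole (mm) [-35.6  -0.9  -0.2] yaw err -0.0012462572651100734 pitch 0.0014080861254821553 F [ 0.9  0.3 -2.5]
clock: 11.38
position: [0.4136, -0.2218, 0.2093]
tool_rot: [3.141, -0.003, -0.122]
force: [1.3, 0.2, -2.8]
grip_width: 0.019
finger_force: 99.6
[ 0.41360344 -0.22180985  0.20934202] -0.12196520769801933 0.711592722355355 -8.701377280612181 -0.049884625566067355
```

```bash
python3 -m creep '[[0.07,-0.9,0,0,0],[0.14,-1.8,0,0,0],[0.21,-2.7,0,0,0],[0.28,-3.6,0,0,0],[0.35,-4.5,0,0,0]]'
python3 -m creep '[[0.08,-0.9,0,0,0],[0.16,-1.8,0,0,0],[0.24,-2.7,0,0,0],[0.32,-3.6,0,0,0],[0.36,-4.15,0,0,0]]'
python3 -m creep '[[0,0,0,0,0],[0,0,0,0,0]]'
cat > rk.py <<'E'
from ax import *
from fit import fit
st=status.observe();print(st["clock"],st["position"],st["tool_rot"]); im=grab_frame("wrist"); c=cam("wrist",st)
Rt=Rn.from_euler('xyz',st["tool_rot"]).as_matrix()
print("nose pred",[proj(c,st["position"]+Rt@[d,0,-.0038]).round(1) for d in(.04,.07)])
cv2.imwrite("pics/rk.png",cv2.resize(im,None,fx=1.5,fy=1.5,interpolation=cv2.INTER_CUBIC))
print("corners",[proj(c,[*(np.array([.5195,.2912])+Rn.from_euler('z',-.112).as_matrix()[:2,:2]@k),.008]).round(0) for k in((.085,.032),(.085,-.032),(-.085,-.032),(-.085,.032))])
E
python3 rk.py
```

```text
clock: 12.0
position: [0.4656, 0.0458, 0.2084]
tool_rot: [-3.141, -0.001, -0.116]
force: [1.7, -0.7, -1.7]
grip_width: 0.019
finger_force: 99.6
clock: 12.62
position: [0.5154, 0.2917, 0.208]
tool_rot: [-3.14, 0.0, -0.115]
force: [0.4, -1.1, -3.0]
grip_width: 0.0186
finger_force: 99.5
clock: 12.88
position: [0.5154, 0.2883, 0.208]
tool_rot: [3.141, 0.0, -0.116]
force: [0.6, 0.1, -2.1]
grip_width: 0.0189
finger_force: 99.4
12.875 [0.51542928 0.2882925  0.20798633] [ 3.14112705e+00  1.67463871e-04 -1.16432160e-01]
nose pred [array([253.3, 167.3]), array([253.3,  88.7])]
corners [array([215.,  71.]), array([283.,  71.]), array([280., 237.]), array([221., 237.])]
```

View pics/rk.png

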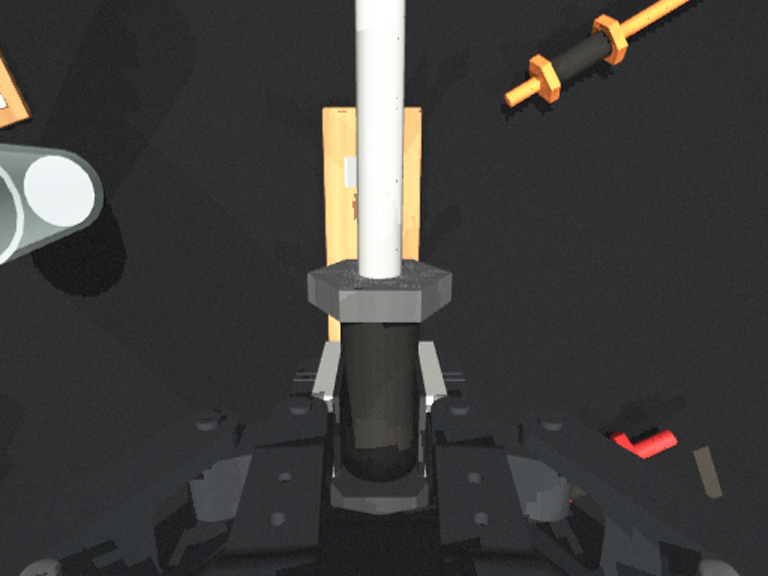

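The rack's far corners are at (215,72) and (281,72), within about 1.5 px of the prediction, and the nose is centred at 253. Going lower to compare the nose line with the rack in several views.

```bash
python3 -m creep '[[0.06,-0.06,0.7,0,0],[0.06,-0.06,1.4,0,0],[0.06,-0.06,1.9,0,0],[0.06,-0.06,2.11,0,0],[0.06,-0.06,2.11,0,0]]'
python3 - <<'E'
from ax import *
st=status.observe();print(st["clock"],st["position"],st["tool_rot"],st["force"]); Rt=Rn.from_euler('xyz',st["tool_rot"]).as_matrix()
m=st["position"]+Rt@[0,0,-.0038]; out=[]
for n,(u,v) in (("top",(155,172)),("scene",(309,158))):
    im=grab_frame(n);c=cam(n); print(n,"nose",[float(x[1]) for x in mids(n,im,c,m,st["tool_rot"][2],.006,np.arange(.06,.12,.01))], "rack ctr",proj(c,[.5195,.2912,.008]))
    out.append(cv2.resize(im[v-40:v+40,u-40:u+40],None,fx=5,fy=5,interpolation=cv2.INTER_CUBIC))
    for d in search_frame(n,"clip_seat")[:2]: print(d)
st=status.observe(); w=grab_frame("wrist"); cv2.imwrite("pics/cl.png",np.vstack([np.hstack(out)]))
cv2.imwrite("pics/cl_w.png",cv2.resize(w,None,fx=1.5,fy=1.5))
E
```

```text
clock: 13.55
position: [0.5196, 0.2912, 0.0816]
tool_rot: [3.141, 0.0, -0.117]
force: [-0.3, -0.7, -1.9]
grip_width: 0.0187
finger_force: 99.4
13.55 [0.51963089 0.29121058 0.08156227] [ 3.14131567e+00  3.70720179e-04 -1.17217201e-01] [-0.27964613 -0.69215906 -1.93927389]
top nose [-0.8, -1.2, 0.1, 0.1, -0.3, 0.6] rack ctr [154.65058773 183.12546029]
{'extent': [0.2816, 0.4089, 0.3312, 0.4523], 'p': 0.52}
{'extent': [0.1176, 0.3943, 0.165, 0.4518], 'p': 0.46}
scene nose [-1.1, 3.8, 4.0, 3.7, 3.8, 3.9] rack ctr [306.16982487 158.38901861]
{'extent': [0.5508, 0.3625, 0.6441, 0.4643], 'p': 0.91}
```

View pics/cl.png

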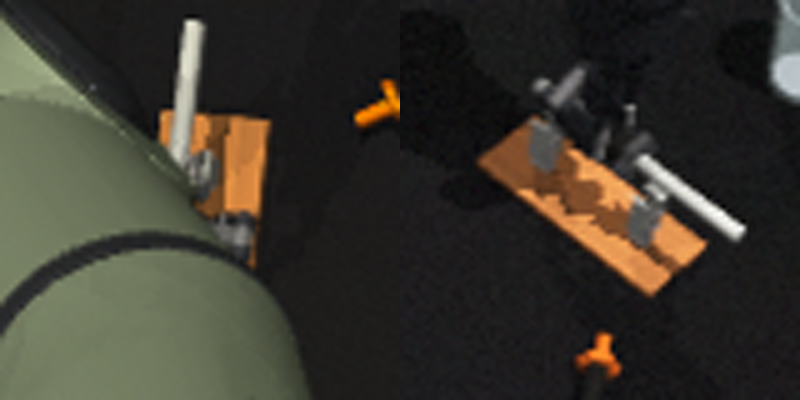

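```bash
python3 - <<'E'
from fit import *
c=cam("scene")
L=[((-85,-32,8),(78,160)),((85,-32,8),(252,296)),((85,32,8),(306,242))]
L=[(l,np.array([(x+.5)/5-.5+269,(y+.5)/5-.5+118])) for l,(x,y) in L]
p,r=fit(c,L,[.52,.29,-.11]); print(p,r.tolist())
st=status.observe();Rt=Rn.from_euler('xyz',st["tool_rot"]).as_matrix()
print("tip",proj(c,st["position"]+Rt@[.123,0,-.0038])+.5, "seen",(743-400)/5+269,232/5+118)
E
```

```text
[ 0.51989476  0.29467726 -0.11222245] [[-0.2, 0.1], [-0.3, -0.4], [0.5, 0.3]]
tip [336.70329269 165.48412315] seen 337.6 164.4
```

View pics/cl_w.png

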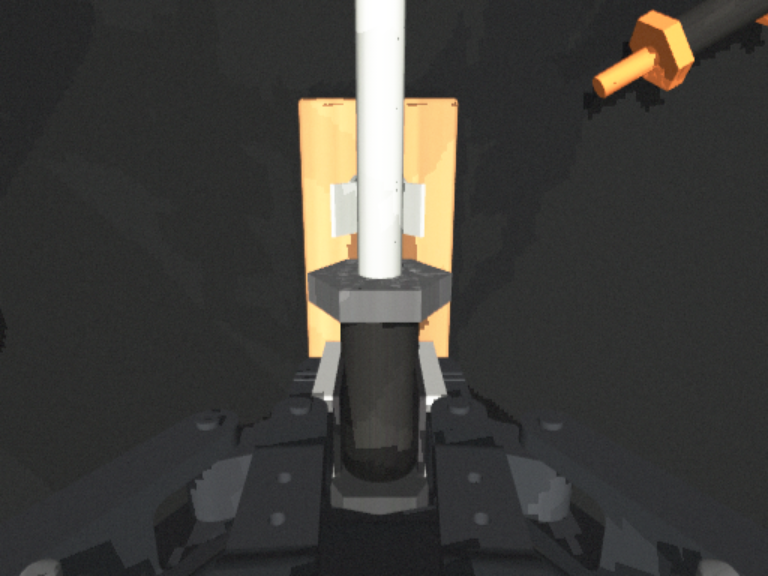

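The clips' centre (378/1.5) is about 0.7 mm to +y of the nose line, and top and scene agree within 0.5 mm. Pressing down.

```bash
python3 -m creep '[[0,-0.01,0.1,0,0],[0,-0.01,0.2,0,0],[0,-0.01,0.3,0,0],[0,-0.01,0.4,0,0],[0,-0.01,0.45,0,0]]' 110
python3 -m creep '[[0,0,0.05,0,0],[0,0,0.1,0,0],[0,0,0.15,0,0],[0,0,0.19,0,0],[0,0,0.19,0,0]]'
```

```text
clock: 14.42
position: [0.5196, 0.2924, 0.0541]
tool_rot: [-3.142, 0.0, -0.117]
force: [-0.1, 0.2, 2.2]
grip_width: 0.0185
finger_force: 109.8
clock: 15.05
position: [0.5195, 0.2922, 0.0441]
tool_rot: [3.141, -0.0, -0.117]
force: [-8.0, -3.3, 22.3]
grip_width: 0.0184
finger_force: 113.0
```

```bash
python3 -m creep '[[0,0,0.02,0,0],[0,0,0.02,0,0]]'
python3 -m creep '[[0,0,-0.02,0,0],[0,0,-0.02,0,0.15],[0,0,-0.02,0,0.4],[0,0,-0.02,0,0.7],[0,0,-0.02,0,1]]' 20
python3 -m creep '[[0,0,0,0,1],[0,0,0,0,1],[0,0,-0.4,0,1],[0,0,-1.2,0,1],[0,0,-2.1,0,1]]'
python3 - <<'E'
from ax import *
st=status.observe();print(st["clock"],st["position"],st["grip_width"],st["force"]);im=grab_frame("wrist");c=cam("wrist",st)
cv2.imwrite("pics/fin.png",cv2.resize(im,None,fx=1.5,fy=1.5))
R=Rn.from_euler('z',-.116).as_matrix(); m=np.array([.5195,.2922,.048])
print([proj(c,m+R@[d,0,0]).round(1)*1.5 for d in(0,.123,-.063)])
for n in("scene",):
    print("nose",[x[1:] for x in mids(n,grab_frame(n),cam(n),m,-.116,.006,np.arange(.07,.12,.01))])
E
```

```text
clock: 15.3
position: [0.5196, 0.2923, 0.0439]
tool_rot: [3.141, -0.001, -0.117]
force: [-13.7, -6.8, 43.2]
grip_width: 0.0187
finger_force: 115.3
clock: 15.92
position: [0.5196, 0.2922, 0.0429]
tool_rot: [3.141, 0.0, -0.117]
force: [-0.4, 0.3, 0.5]
grip_width: 0.0694
finger_force: 0.0
clock: 16.55
position: [0.5192, 0.292, 0.1701]
tool_rot: [3.141, 0.001, -0.117]
force: [1.3, -0.5, -0.0]
grip_width: 0.0853
finger_force: 0.0
16.55 [0.51919233 0.29199528 0.17006053] 0.08532557261569684 [ 1.25316595 -0.49693434 -0.03252622]
[array([378.75, 273.75]), array([378.45,  16.65]), array([378.9, 381.9])]
nose [(np.float64(-3.0), np.float64(22.3)), (np.float64(4.1), np.float64(7.6)), (np.float64(-4.0), np.float64(23.9)), (np.float64(2.3), np.float64(10.9)), (np.float64(3.1), np.float64(10.9))]
```

View pics/fin.png

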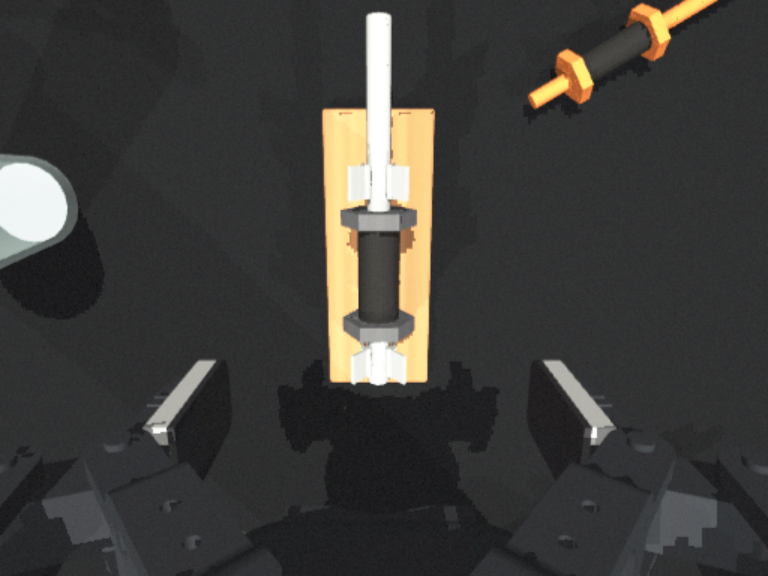

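The punch sits in both clips, level and aligned: tip at (252,11), butt at (252,255) in wrist pixels. It was pressed home against the saddles at 43 N, with the axis at 0.048 m. Handing in.

```bash
python3 -m creep '[[0,0,0,0,1],[0,0,0,0,1]]'; python3 -c "
from workcell import bot; print(bot.job_done())"
```

```text
clock: 16.9
position: [0.5191, 0.2919, 0.168]
tool_rot: [3.14, 0.001, -0.117]
force: [0.1, -0.3, 0.4]
grip_width: 0.0853
finger_force: 0.0
the job is handed in; nothing more can be done
None
```

The hinge pin was driven out and lies in the catch tray, the punch is pressed home in both rack clips and let go, and I never went near the bottles or tumbler; handed in at 16.9 s (the judge returned no verdict).

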